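# Load two feeding dishes into the spring dispenser

## Robot

A 7-joint arm with a two-finger parallel gripper is mounted at the origin on the work surface. World frame = base frame: x ahead of the robot, y to its left, z up, the work surface at z = 0. Lengths are in m, angles in rad, forces in N, time in s.
With the tool pointing down it reaches from about 0.4 to 0.85 m from the base axis. Payload 4.5 kg.
Tool frame: the origin (TCP) lies between the finger pads; the fingertips stand 19 mm ahead of it and the grasp point (between the pads) is the TCP (r.tips_ahead is the distance from the TCP to the fingertips, in m); z points along the fingers, y is the line along which they close (so a half turn about z gives the same grasp; the last joint's range is limited). The gripper opens to 88 mm and grips with 3 to 60 N. Pads are 18 mm wide; open, the fingers measure 123 mm over their backs; the gripper's body (75 mm by 187 mm) begins 45 mm behind the grasp point.
Start: joints at [1.365, 0.689, -0.195, 1.565, 0.157, 0.902, -0.215], TCP at [0.148, -0.607, 0.258] pointing down, gripper open.
Joint ranges: [-3.01, 3.01], [-0.46, 2.08], [-1.47, 1.51], [0.13, 2.56], [-1, 4.14], [0.04, 2.09], [-2.66, 2.66]. Speed limits (rad/s): [2.57, 2.57, 3.14, 3.14, 3.14, 3.14, 3.14].

## Interface

Orientations are given as a unit quaternion [x, y, z, w].
In Python, from plant import r, cams, models gives the robot as it stands. The module is installed in compiled form; this text tells all that it offers.
- The arm moves only by the tool jog_arm, never from a script. Its arguments are lists of equal length, an entry for each row: "turn": the turn, a rotation vector about the tool's x, y, z in rad, a list of three; "translation": the shift along the tool's x, y, z in m, a list of three; "grip": the closure, from 0 (fully open) to 1 (shut). In form: {"turn": [[ax, ay, az], ...], "translation": [[tx, ty, tz], ...], "grip": [grip, ...]}. A call has 1 to 20 rows; each row is the pose to reach, as a shift and turn from the pose commanded when the call began, along the tool's axes at that moment; what a row does not reach only later rows make up. A row lasts 1/8 s, in which the tool goes at most 62.5 mm and 10.7 degrees, less where a joint would pass 70% of its speed; a pose out of reach is approached as far as the arm can. A call with a gripper value outside its range is refused whole. The fingers move at their own pace and stop on an object; "force" is the grip in N (left out, the last holds). Time passes only in rows, so rows that repeat a pose let the fingers close. It gives the time, the measured TCP pose, the force, the opening and the grip force at its end, in the units of the state.
- r.get_state(): the state, without advancing time (a new reading comes with each control period).
- cams.snapshot(name): name is "scene" or "top" or "wrist"; returns the picture (480x640x3 uint8, red, green, blue); there is no depth.
- cams.camera_params(name): a dict with "fx", "fy", "cx", "cy" (pixels), "eye" and "orientation" of the camera in the world. Camera axes: x right, y up, looking along -z (the intrinsics and any distortion apply to the point x, -y, -z); pixel columns grow to the right and rows downward; lengths in m; the calibration is good to about 2 mm. A picture is of the moment at which its call begins: read the wrist's pose just before it. camera_params takes no time and is no camera call; for the wrist camera it gives the pose at the moment of the call.
- r.finish_job(): hands the job in; it is judged then, once.
Trained networks look in the newest picture that a camera, given by its name, has taken for a name from the list of things; names that differ only in an ending like _2 or _b are one class to them, and where a whole thing is asked for, a point or a joint stands for the part that bears it (a point fixed in the world has none). Each returns a list of dicts, best first, with "p" (0 to 1); they miss things now and then, are a little off and sometimes report something else, mostly with a low value. They report only what shows in the picture. A call takes as long as a camera call. They do not tell look-alikes from the thing itself.
- models.find_in(camera, name): "position" ([x, y, z] in m, in world coordinates, good to about 4 mm: the middle of the surface that is visible of it).
- models.masks_of(camera, name): "pixels" (480x640 bool, what is visible of it).
- models.place_of(camera, name): "position" ([x, y, z] in m, in world coordinates, good to about 4 mm: a listed point, or the origin of a listed thing).
The state is a dict: "clock": time; "q": joint angles; "qd": joint speeds; "joint_torque": joint torques, N m; "tool_pos": TCP position; "eef_rot": TCP orientation; "contact_force": force on the tool from outside, world axes, zero at the start; "moment": the same for the moment, N m; "opening": opening from 0.0 (shut) to 1.0 (fully open); "finger_force": force on a finger pad.
Only numpy, scipy, OpenCV 4.12 (cv2) and the standard library are available. Lean on these libraries where they do the work, as an engineer would, in place of code of your own. Each camera call takes 0.05 s, during which the arm holds its last target. There are 200 camera calls.

## Task

Put the two ceramic dishes that lie on top of the dish dispenser into its round well, one after the other: slide each along the fence, without lifting it off the deck, until it is over the well, then press it down on the spring platform until the catches hold it there when you let go. Press firmly but not brutally (they are ceramic), and leave the rack, lamp guard, scoop and feeding box where they are.

Things in the scene. Friction and masses are not known exactly. Their poses are not given: they have to be found in the camera images.
- dispenser: Fixed grey box with aluminium trim, 165 (x) x 475 (y) x 90 mm high; origin on its underside, z up; x from -90 to +75 mm, y from -237 to +237 mm. Its flat top, 90 mm up, is the deck. The -x side and the -y end of the deck have no rim. The well is near the +y end, the fence along the +x edge.
- fence (a point): Middle of the fence's inner face, at deck height (x = +56, y = 0, z = 90 mm in the dispenser). The fence is a straight aluminium bar along y over the whole length of the deck, 10 mm high, 12 mm thick. Axes as the dispenser's.
- end_stop (a point): Middle of the end stop's inner face, at deck height: a cross bar 8 mm high just past the well (x = 0, y = +231 mm in the dispenser). A dish pushed along the fence up to this bar lies over the well.
- well (a point): On the well's vertical axis at deck height (x = 0, y = +175, z = 90 mm in the dispenser; same axes). The round well is 116 mm wide. In it is an 88 mm round steel platform on a spring: empty, it is 1 mm below the deck; it sinks straight down, about 3 N to start it and about 10 N at its lowest, where it meets a firm stop with a rubber buffer (55 mm of travel).
- catch (a point): Nose of the spring catch at the well's +x side, 13 mm below the deck; its twin is at -x. A dish pressed down pushes them aside; when its rim is about 4 mm below the noses they snap in over it, and let go, it rises only to the noses. Pressed less, it comes back up. The second dish first drops some 4 mm into the well's mouth onto the catches (tipped, if not pushed fully in); the platform's stop is about 4 mm past its snap-in.
- dish_a: The dish of point dish_a_center; origin at the centre of its underside.
- dish_b: The dish of point dish_b_center; origin at the centre of its underside.
- dish_a_center (a point): Centre (half-way up) of a round white ceramic dish, lying open side up on the deck between well and the other end: 110 mm outer diameter, 18 mm high, upright wall 7 mm thick (inside 96 mm wide), floor 5 mm thick, glazed and slippery (friction about 0.25), about 0.22 kg. z is the dish's axis. Either this dish or the other is the nearer to the well, and neither touches the fence at the start.
- dish_b_center (a point): Centre (half-way up) of the second dish, the same as the first in every way.
- rack: Bystander: wooden rack 130 x 160 x 85 mm with pins, holding two more such dishes on edge (top 125 mm); origin at the centre of its underside.
- lamp_guard: Bystander: chrome wire dome 120 mm wide, 114 mm high; origin at the centre of its underside.
- scoop: Bystander: red plastic scoop 190 mm long, 35 mm high; origin under the joint of blade and handle, blade along +x.
- feed_box: Bystander: fixed clear plastic box 130 x 170 x 90 mm with a hinged flap lid and knob (top about 130 mm); origin at the centre of its underside.
Not all that is in view belongs to the job. Leave any purple or red look-alike of the dish_a alone.

How it is judged:
By the outcome, as a careful person would: the job done as asked, in the order asked, and still so for the second after the job is handed in, with the robot touching nothing.
It also fails if it takes over 69 s, if anything falls off the work surface, if the arm or the gripper's body presses on something with over 40 N, if the wrist force passes 120 N, or if a joint passes its speed limit or range.

## Working session

There is one attempt and no reset: what is moved stays moved. The work goes in short steps, Python scripts to look and compute and a tool call to move; the robot and the scene stay as the last step left them, time stands still between calls to the robot, and variables do not carry over. Pictures are saved under pics/ and viewed, at most 10 in all, crops included, and the job is handed in when it is done.

Besides the shell and the picture viewer there is one more tool, called by a JSON object that holds its "fn" and its "kwargs". jog_arm: Moves the arm, as the interface text tells. Its arguments: {"type":"object","properties":{"turn":{"type":"array"},"translation":{"type":"array"},"grip":{"type":"array"},"force":{"type":"number"}},"required":["turn","translation","grip"]}

```bash
mkdir -p pics
python3 - <<'E'
from plant import r,cams,models
import cv2,numpy as np
np.set_printoptions(precision=3,suppress=True)
for c in ["scene","top"]:
    im=cams.snapshot(c); cv2.imwrite(f"pics/{c}0.png",im[:,:,::-1])
    for n in ["dispenser","fence","end_stop","well","catch","dish_a_center","rack","lamp_guard","scoop","feed_box"]:
        print(c,n,[(np.round(d["position"],3).tolist(),round(d["p"],2)) for d in models.place_of(c,n)][:4])
s=r.get_state(); print(s["clock"],s["tool_pos"],s["eef_rot"],s["contact_force"],s["opening"])
for c in ["scene","top","wrist"]: print(c,cams.camera_params(c))
E
```

```text
scene dispenser [([0.514, -0.008, 0.004], 0.7), ([0.64, 0.433, -0.003], 0.31)]
scene fence [([0.568, -0.002, 0.086], 0.75)]
scene end_stop [([0.502, 0.221, 0.089], 0.63), ([0.491, 0.026, 0.096], 0.17)]
scene well [([0.502, 0.167, 0.09], 0.66)]
scene catch [([0.555, 0.172, 0.072], 0.79)]
scene dish_a_center [([0.727, 0.096, 0.013], 0.87), ([0.49, 0.027, 0.092], 0.78), ([0.739, -0.047, 0.008], 0.67), ([0.318, -0.127, 0.009], 0.64)]
scene rack [([0.638, 0.434, -0.004], 0.93), ([0.502, 0.225, 0.088], 0.22)]
scene lamp_guard [([0.616, -0.449, -0.001], 0.91), ([0.573, -0.004, 0.086], 0.65)]
scene scoop [([0.41, 0.492, -0.006], 0.79)]
scene feed_box [([0.411, -0.487, -0.0], 0.94)]
top dispenser [([0.512, -0.004, 0.001], 0.6)]
top fence [([0.566, -0.003, 0.092], 0.77)]
top end_stop [([0.503, 0.223, 0.091], 0.61)]
top well [([0.5, 0.168, 0.091], 0.61)]
top catch [([0.554, 0.174, 0.076], 0.82), ([0.488, 0.021, 0.098], 0.47)]
top dish_a_center [([0.737, -0.046, 0.009], 0.97), ([0.729, 0.096, 0.007], 0.8), ([0.491, 0.025, 0.098], 0.77), ([0.324, -0.126, 0.007], 0.73)]
top rack [([0.639, 0.434, 0
[... 239 characters left out ...]
1)]
1.1 [ 0.148 -0.607  0.258] [0.993 0.12  0.    0.   ] [0.014 0.214 0.353] 1.0023548303815804
scene {'fx': 506.9438020741157, 'fy': 506.9438020741157, 'cx': 317.1033621631728, 'cy': 243.83048092932657, 'eye': array([1.091, 0.75 , 0.792]), 'orientation': array([0.147, 0.418, 0.85 , 0.285])}
top {'fx': 440.99638505980005, 'fy': 440.99638505980005, 'cx': 309.9130088484698, 'cy': 238.756033099603, 'eye': array([ 0.32 , -0.025,  1.1  ]), 'orientation': array([ 0.08 , -0.072, -0.652,  0.75 ])}
wrist {'fx': 391.42723069680017, 'fy': 391.42723069680017, 'cx': 320.0972086705152, 'cy': 242.58591634412423, 'eye': array([ 0.214, -0.592,  0.386]), 'orientation': array([-0.106,  0.083, -0.612,  0.779])}
```

View pics/top0.png

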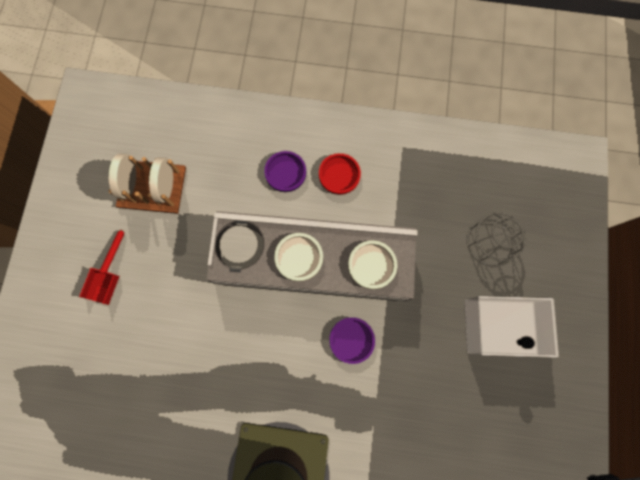

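View pics/scene0.png

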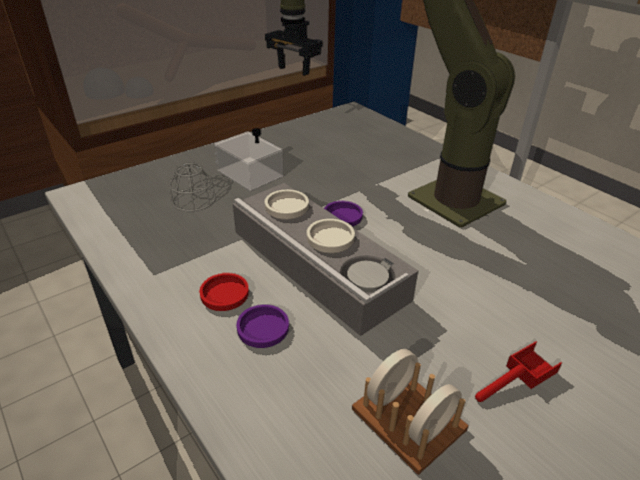

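Top view: well at (239,244), near dish at (299,257), far dish at (372,264); the purple and red dishes on the table are look-alikes. The scene view agrees, and the dispenser is slightly yawed.

```bash
cat > h.py <<'E'
from plant import r,cams,models
import cv2,numpy as np
from scipy.spatial.transform import Rotation as R
from scipy.optimize import least_squares
np.set_printoptions(precision=4,suppress=True)
loc={"dispenser":(0,0,0),"fence":(.056,0,.09),"end_stop":(0,.231,.09),"well":(0,.175,.09),"catch":(.0,0,0)}
def fitpose(obs): # list of (local xy, world xy)
    f=lambda p:np.concatenate([p[:2]+np.array([[np.cos(p[2]),-np.sin(p[2])],[np.sin(p[2]),np.cos(p[2])]])@l[:2]-w[:2] for l,w in obs])
    return least_squares(f,[.51,0,.06],loss='soft_l1',f_scale=.004).x
def d2w(p,x,y): return p[:2]+np.array([[np.cos(p[2]),-np.sin(p[2])],[np.sin(p[2]),np.cos(p[2])]])@np.array([x,y])
def w2d(p,w): return np.array([[np.cos(p[2]),np.sin(p[2])],[-np.sin(p[2]),np.cos(p[2])]])@(np.array(w)[:2]-p[:2])
def goto(pos,yaw):
    "tool z down, tool y along dispenser -y: prints turn & translation in tool axes"
    s=r.get_state(); T=R.from_quat(s["eef_rot"])
    c,n=np.cos(yaw),np.sin(yaw)
    G=R.from_matrix(np.array([[c,n,0],[n,-c,0],[0,0,-1]]))
    print("at",s["clock"],s["tool_pos"],"F",s["contact_force"],"turn",(T.inv()*G).as_rotvec(),"tr",T.inv().apply(np.array(pos)-s["tool_pos"]))
def proj(c,P):
    k=cams.camera_params(c); q=R.from_quat(k["orientation"]).inv().apply(np.atleast_2d(P)-k["eye"])
    return np.c_[k["cx"]+k["fx"]*q[:,0]/-q[:,2],k["cy"]-k["fy"]*q[:,1]/-q[:,2]]
def ray(k,u,v,z):
    u=np.atleast_1d(u).astype(float);v=np.atleast_1d(v)
    d=R.from_quat(k["orientation"]).apply(np.c_[(u-k["cx"])/k["fx"],-(v-k["cy"])/k["fy"],-np.ones(len(u))])
    return k["eye"]+d*((z-k["eye"][2])/d[:,2])[:,None]
E
python3 - <<'E'
from h import *
obs=[]
for c,L in {"s":[("dispenser",.514,-.008),("fence",.568,-.002),("end_stop",.502,.221),("well",.502,.167)],"t":[("dispenser",.512,-.004),("fence",.566,-.003),("end_stop",.503,.223),("well",.5,.168)]}.items():
    for n,x,y in L: obs.append((np.array(loc[n]),np.array([x,y])))
obs+= [(np.array([.058,.175]),np.array(w)) for w in [(.555,.172),(.554,.174)]]
p=fitpose(obs); print("pose",p); np.save("p.npy",p)
for w in [(.490,.026),(.499,-.148)]: print(w2d(p,w))
# dish outlines in top: white pixels on deck -> rim circle
im=cams.snapshot("top"); hsv=cv2.cvtColor(im,cv2.COLOR_RGB2HSV); k=cams.camera_params("top")
for u,v in [(299,257),(372,264)]:
    m=((im.min(2)>135)).astype(np.uint8); n,l,st,ce=cv2.connectedComponentsWithStats(m)
    i=l[v,u]; cs=max(cv2.findContours((l==i).astype(np.uint8),0,1)[0],key=cv2.contourArea)[:,0]
    P=ray(k,cs[:,0],cs[:,1],.108)[:,:2].astype(np.float32); print(i,st[i],cv2.minEnclosingCircle(P), w2d(p,cv2.minEnclosingCircle(P)[0]))
goto([.49,.026,.25],p[2])
E
```

```text
pose [ 0.5119 -0.0066  0.0612]
[-0.0199  0.0339]
[-0.0216 -0.1404]
22 [ 275  233   48   48 1598] ((0.4913952052593231, 0.022107943892478943), 0.055590759962797165) [-0.0187  0.0299]
23 [ 349  240   49   49 1554] ((0.49729838967323303, -0.14730709791183472), 0.05568724870681763) [-0.0232 -0.1396]
at 1.15 [ 0.1485 -0.6071  0.2578] F [ 0.3986 -0.4227  0.361 ] turn [ 0.0001 -0.      0.1786] tr [ 0.4821 -0.5339  0.0077]
```

{"fn": "jog_arm", "kwargs": {"turn": [[0,0,0.06],[0,0,0.12],[0,0,0.178],[0,0,0.178],[0,0,0.178],[0,0,0.178],[0,0,0.178],[0,0,0.178],[0,0,0.178],[0,0,0.178],[0,0,0.178],[0,0,0.178],[0,0,0.178],[0,0,0.178],[0,0,0.178],[0,0,0.178],[0,0,0.178],[0,0,0.178],[0,0,0.178],[0,0,0.178]], "translation": [[0.03,-0.02,0],[0.065,-0.05,0],[0.1,-0.08,0],[0.135,-0.11,0],[0.17,-0.14,0],[0.205,-0.175,0],[0.24,-0.21,0],[0.275,-0.25,0],[0.305,-0.285,0],[0.335,-0.32,0],[0.365,-0.355,0],[0.39,-0.39,0],[0.415,-0.425,0],[0.44,-0.46,0],[0.46,-0.49,0],[0.475,-0.515,0],[0.482,-0.534,0],[0.482,-0.534,0],[0.482,-0.534,0],[0.482,-0.534,0]], "grip": [0.45,0.45,0.45,0.45,0.45,0.45,0.45,0.45,0.45,0.45,0.45,0.45,0.45,0.45,0.45,0.45,0.45,0.45,0.45,0.45]}}

```text
clock: 3.65
tool_pos: [0.4897, 0.0247, 0.2578]
eef_rot: [1.0, 0.03, -0.0, 0.0]
contact_force: [-0.1, 0.2, -0.1]
opening: 0.547
finger_force: 0.0
```

Run:
```python
from h import *
p=np.load("p.npy"); k=cams.camera_params("wrist"); im=cams.snapshot("wrist")
for n in ["dish_a_center","well","fence","end_stop","catch","dispenser"]:
    for d in models.place_of("wrist",n)[:2]: print(n,d["position"],round(d["p"],2),w2d(p,d["position"]))
im2=im[:,:,::-1].copy()
def dr(pts,c):
    for q in proj("wrist",pts): cv2.circle(im2,tuple(int(x) for x in q),1,c,-1)
t=np.linspace(0,2*np.pi,60)
cw=d2w(p,0,.175); dr(np.c_[cw[0]+.058*np.cos(t),cw[1]+.058*np.sin(t),0*t+.09],(0,0,255))
dr([np.r_[d2w(p,.056,y),.1] for y in np.linspace(-.237,.237,60)],(0,255,0))
dr([np.r_[d2w(p,x,.231),.098] for x in np.linspace(-.09,.075,30)],(0,255,0))
dr([np.r_[d2w(p,-.09,y),.09] for y in np.linspace(-.237,.237,60)],(255,0,0))
dr(np.c_[.4914+.055*np.cos(t),.0221+.055*np.sin(t),0*t+.108],(255,0,255))
cv2.imwrite("pics/w1.png",im2); s=r.get_state(); print(s["opening"]); goto([.4914,.0221,.135],p[2])
```

```text
dish_a_center [0.5552, 0.1703, 0.0766] 0.66 [0.054  0.1739]
dish_a_center [0.49, 0.0201, 0.0993] 0.57 [-0.0203  0.028 ]
well [0.5017, 0.1631, 0.0907] 0.7 [0.0002 0.17  ]
fence [0.5039, 0.2224, 0.0879] 0.68 [0.006 0.229]
fence [0.57, -0.0056, 0.0876] 0.58 [ 0.058  -0.0026]
end_stop [0.5018, 0.2221, 0.0913] 0.62 [0.0039 0.2289]
end_stop [0.5, -0.1482, 0.1024] 0.21 [-0.0206 -0.1406]
catch [0.5574, 0.1678, 0.0773] 0.79 [0.056  0.1713]
0.5519239972213367
at 4.0 [0.4898 0.0259 0.2577] F [-0.265  -0.1334 -0.1396] turn [ 0.0001 -0.      0.0004] tr [0.0013 0.0039 0.1227]
```

View pics/w1.png

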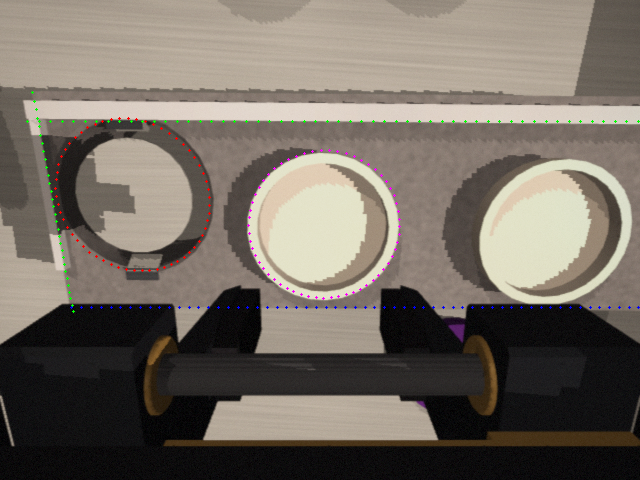

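The wrist view shows the overlays of well, fence and near dish (centre about (323,226)) within 1–2 pixels of the picture, so the pose is good. I'll lower the spread fingers into the near dish.

{"fn": "jog_arm", "kwargs": {"turn": [[0,0,0],[0,0,0],[0,0,0],[0,0,0],[0,0,0],[0,0,0],[0,0,0],[0,0,0],[0,0,0],[0,0,0]], "translation": [[0.001,0.0035,0.03],[0.001,0.0035,0.065],[0.001,0.0035,0.1],[0.001,0.0035,0.115],[0.001,0.0035,0.12],[0.001,0.0035,0.125],[0.001,0.0035,0.13],[0.001,0.0035,0.135],[0.001,0.0035,0.14],[0.001,0.0035,0.14]], "grip": [0.45,0.45,0.45,0.45,0.45,0.45,0.45,0.45,0.45,0.45]}}

```text
clock: 5.25
tool_pos: [0.4909, 0.0226, 0.1174]
eef_rot: [1.0, 0.031, -0.0, 0.0]
contact_force: [-0.8, 0.1, -0.6]
opening: 0.552
finger_force: 0.0
```

Run:
```python
from h import *
p=np.load("p.npy"); s=r.get_state(); print("disp",w2d(p,s["tool_pos"]))
im=cams.snapshot("scene"); cv2.imwrite("pics/s2.png",cv2.resize(im[150:330,200:440,::-1],None,fx=3,fy=3))
for x,y in [(.005,.03),(0.002,.1),(.002,.16),(.001,.176)]: goto([*d2w(p,x,y),.118],p[2])
```

```text
disp [-0.0193  0.0304]
at 5.3 [0.491  0.0226 0.1176] F [-0.3994 -0.4388  0.029 ] turn [0.0001 0.0002 0.0007] tr [ 0.0241  0.0004 -0.0004]
at 5.3 [0.491  0.0226 0.1176] F [-0.3994 -0.4388  0.029 ] turn [0.0001 0.0002 0.0007] tr [ 0.0212 -0.0696 -0.0004]
at 5.3 [0.491  0.0226 0.1176] F [-0.3994 -0.4388  0.029 ] turn [0.0001 0.0002 0.0007] tr [ 0.0212 -0.1296 -0.0004]
at 5.3 [0.491  0.0226 0.1176] F [-0.3994 -0.4388  0.029 ] turn [0.0001 0.0002 0.0007] tr [ 0.0202 -0.1456 -0.0004]
```

View pics/s2.png

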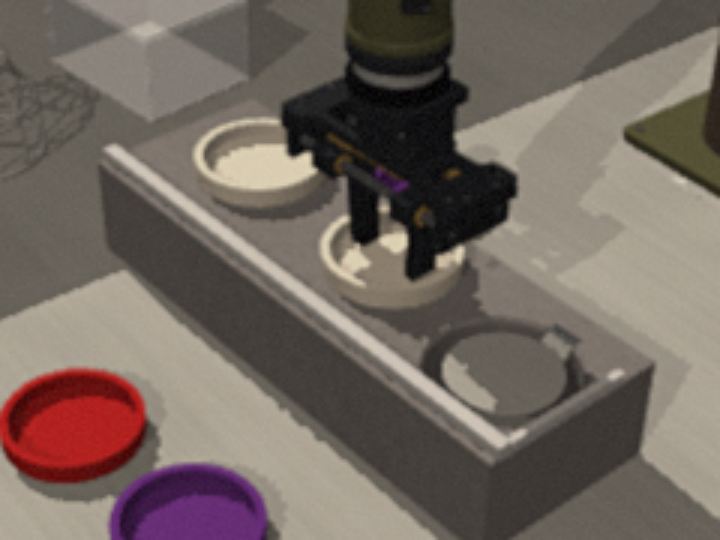

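Both fingertips are inside the near dish. I'll spread them gently against the wall to centre the dish on the tool, then slide toward the fence.

{"fn": "jog_arm", "kwargs": {"turn": [[0,0,0],[0,0,0],[0,0,0],[0,0,0],[0,0,0],[0,0,0],[0,0,0],[0,0,0],[0,0,0],[0,0,0],[0,0,0]], "translation": [[0,0,0],[0,0,0],[0,0,0],[0,0,0],[0,0,0],[0.004,0,0],[0.008,0,0],[0.012,0,0],[0.016,0,0],[0.019,0,0],[0.019,0,0]], "grip": [0.3,0.2,0.1,0.0,0.0,0.0,0.0,0.0,0.0,0.0,0.0], "force": 4}}

```text
clock: 6.68
tool_pos: [0.5108, 0.0239, 0.1178]
eef_rot: [1.0, 0.031, 0.001, -0.0]
contact_force: [-0.7, -0.6, 1.3]
opening: 0.76
finger_force: 4.0
```

Run:
```python
from h import *
p=np.load("p.npy"); s=r.get_state(); print("disp",w2d(p,s["tool_pos"]),s["contact_force"],s["moment"],s["opening"],s["finger_force"])
im=cams.snapshot("scene"); cv2.imwrite("pics/s3.png",cv2.resize(im[190:330,260:440,::-1],None,fx=4,fy=4))
```

```text
disp [0.0007 0.0304] [-0.7054 -0.5974  1.2771] [-0.0676  0.1066  0.0184] 0.759611573799867 4.0345377537596505
```

View pics/s3.png

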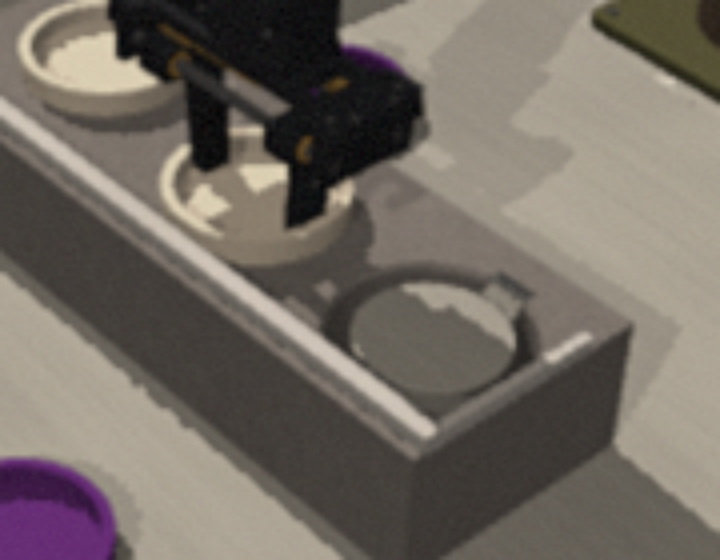

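The dish sits beside the fence, held from inside. Next I slide it along the fence with a slight bias toward it.

{"fn": "jog_arm", "kwargs": {"turn": [[0,0,0],[0,0,0],[0,0,0],[0,0,0],[0,0,0],[0,0,0],[0,0,0],[0,0,0],[0,0,0],[0,0,0],[0,0,0],[0,0,0]], "translation": [[0.001,0,0],[0.002,-0.005,0],[0.002,-0.015,0],[0.002,-0.027,0],[0.002,-0.039,0],[0.002,-0.051,0],[0.002,-0.063,0],[0.002,-0.075,0],[0.002,-0.087,0],[0.002,-0.099,0],[0.002,-0.11,0],[0.002,-0.11,0]], "grip": [0,0,0,0,0,0,0,0,0,0,0,0]}}

```text
clock: 8.22
tool_pos: [0.5051, 0.1359, 0.1177]
eef_rot: [0.999, 0.032, 0.0, -0.001]
contact_force: [-0.4, 2.4, 2.8]
opening: 0.765
finger_force: 4.1
```

Run:
```python
from h import *
p=np.load("p.npy"); s=r.get_state(); print("disp",w2d(p,s["tool_pos"]),s["contact_force"],s["moment"],s["opening"],s["finger_force"])
for x,y in [(.001,.17),(.001,.176)]: goto([*d2w(p,x,y),.118],p[2])
```

```text
disp [0.0019 0.1426] [-0.4036  2.4282  2.8119] [ 0.2259  0.1069 -0.0098] 0.7654951193745027 4.097616841754643
at 8.225 [0.5051 0.1359 0.1177] F [-0.4036  2.4282  2.8119] turn [-0.0017 -0.0005  0.0031] tr [-0.0008 -0.0274 -0.0002]
at 8.225 [0.5051 0.1359 0.1177] F [-0.4036  2.4282  2.8119] turn [-0.0017 -0.0005  0.0031] tr [-0.0008 -0.0334 -0.0002]
```

{"fn": "jog_arm", "kwargs": {"turn": [[0,0,0],[0,0,0],[0,0,0],[0,0,0],[0,0,0],[0,0,0],[0,0,0],[0,0,0]], "translation": [[0,-0.005,0],[0,-0.01,0],[0,-0.015,0],[0,-0.02,0],[0,-0.025,0],[0,-0.03,0],[0,-0.033,0],[0,-0.033,0]], "grip": [0,0,0,0,0,0,0,0]}}

```text
clock: 9.22
tool_pos: [0.5029, 0.1674, 0.1174]
eef_rot: [1.0, 0.031, -0.0, -0.0]
contact_force: [0.2, -0.4, -2.0]
opening: 0.761
finger_force: 3.9
```

Run:
```python
from h import *
p=np.load("p.npy"); s=r.get_state(); print("disp",w2d(p,s["tool_pos"]),s["contact_force"],s["moment"],s["opening"],s["finger_force"])
k=cams.camera_params("wrist");im=cams.snapshot("wrist");cv2.imwrite("pics/w4.png",im[:,:,::-1])
goto([*d2w(p,.001,.176),.118],p[2])
```

```text
disp [0.0016 0.1742] [ 0.2048 -0.4055 -2.0009] [ 0.0114 -0.0304 -0.0006] 0.7605160789115998 3.912102969334228
at 9.275 [0.5029 0.167  0.1175] F [ 0.037  -0.4598 -2.1325] turn [-0.0001  0.0005  0.0011] tr [-0.0006 -0.0022 -0.0005]
```

View pics/w4.png

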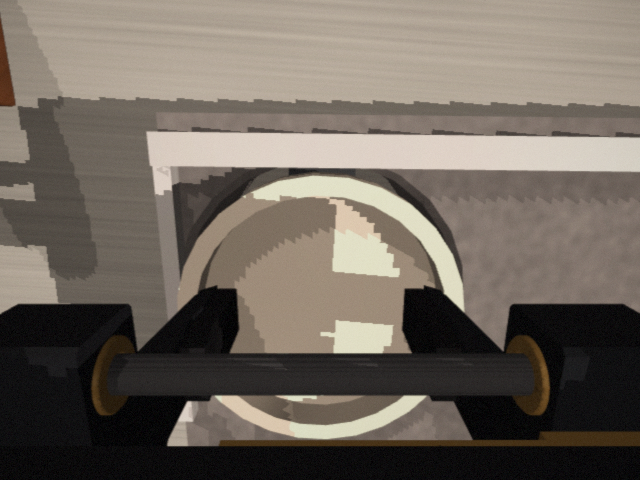

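The dish (centred near (322,305)) is inside the fence/end-stop corner over the well, with a gap of a millimetre or two left at the end stop. I close that gap, relax the fingers, and press.

{"fn": "jog_arm", "kwargs": {"turn": [[0,0,0],[0,0,0],[0,0,0],[0,0,0],[0,0,0],[0,0,0],[0,0,0],[0,0,0],[0,0,0],[0,0,0],[0,0,0]], "translation": [[0,-0.001,0],[0,-0.002,0],[0,-0.002,0],[0,-0.002,0],[0,-0.002,0],[0,-0.001,0],[0,-0.001,0.003],[0,-0.001,0.006],[0,-0.001,0.01],[0,-0.001,0.013],[0,-0.001,0.013]], "grip": [0,0,0,0.35,0.35,0.35,0.35,0.35,0.35,0.35,0.35]}}

```text
clock: 10.65
tool_pos: [0.5035, 0.1678, 0.1046]
eef_rot: [1.0, 0.031, 0.0, -0.0]
contact_force: [1.6, 0.1, 2.0]
opening: 0.652
finger_force: 1.0
```

Run:
```python
from h import *
p=np.load("p.npy"); s=r.get_state(); print("disp",w2d(p,s["tool_pos"]),s["contact_force"],s["moment"],s["opening"],s["finger_force"])
goto([*d2w(p,0,.175),.073],p[2])
```

```text
disp [0.0022 0.1746] [1.6305 0.0578 1.9687] [ 0.0146 -0.1915 -0.0203] 0.6517586623877253 1.0053537762723863
at 10.65 [0.5035 0.1678 0.1046] F [1.6305 0.0578 1.9687] turn [-0.0001 -0.0007  0.0006] tr [-0.0023 -0.0004  0.0316]
```

{"fn": "jog_arm", "kwargs": {"turn": [[0,0,0],[0,0,0],[0,0,0],[0,0,0],[0,0,0],[0,0,0],[0,0,0],[0,0,0],[0,0,0],[0,0,0]], "translation": [[-0.001,0,0.004],[-0.001,0,0.008],[-0.001,0,0.012],[-0.001,0,0.016],[-0.001,0,0.02],[-0.001,0,0.024],[-0.001,0,0.028],[-0.001,0,0.03],[-0.001,0,0.032],[-0.001,0,0.032]], "grip": [0.35,0.35,0.35,0.35,0.35,0.35,0.35,0.35,0.35,0.35]}}

```text
clock: 11.9
tool_pos: [0.5027, 0.1678, 0.0727]
eef_rot: [1.0, 0.031, 0.001, -0.0]
contact_force: [3.4, 0.9, 6.5]
opening: 0.652
finger_force: 3.2
```

Run:
```python
from h import *
p=np.load("p.npy"); s=r.get_state(); print("disp",w2d(p,s["tool_pos"]),s["tool_pos"],s["contact_force"],s["moment"],s["opening"],s["finger_force"])
```

```text
disp [0.0014 0.1746] [0.5027 0.1678 0.0727] [3.3906 0.9067 6.4739] [ 0.031  -0.5844  0.005 ] 0.6518712972074839 3.1826025719237805
```

{"fn": "jog_arm", "kwargs": {"turn": [[0,0,0],[0,0,0],[0,0,0],[0,0,0],[0,0,0],[0,0,0],[0,0,0],[0,0,0],[0,0,0],[0,0,0]], "translation": [[0,0,-0.005],[0,0,-0.01],[0,0,-0.018],[0,0,-0.027],[0,0,-0.04],[0,0,-0.07],[0,0,-0.1],[0,0,-0.13],[0,0,-0.15],[0,0,-0.15]], "grip": [0.35,0.35,0.35,0.35,0.35,0.35,0.35,0.35,0.35,0.35]}}

```text
clock: 13.15
tool_pos: [0.5027, 0.1679, 0.2244]
eef_rot: [1.0, 0.031, 0.001, -0.001]
contact_force: [1.3, -0.3, 0.7]
opening: 0.652
finger_force: 0.0
```

Run:
```python
from h import *
p=np.load("p.npy"); s=r.get_state(); print("disp",w2d(p,s["tool_pos"]),s["tool_pos"],s["contact_force"])
im=cams.snapshot("scene"); im2=cams.snapshot("wrist")
cv2.imwrite("pics/b5.png",np.hstack([cv2.resize(im[200:340,280:440,::-1],(400,350)),cv2.resize(im2[60:410,100:500,::-1],(400,350))]))
k=cams.camera_params("top"); im=cams.snapshot("top")
m=((im.min(2)>135)).astype(np.uint8); n,l,st,ce=cv2.connectedComponentsWithStats(m)
i=l[264,372]; cs=max(cv2.findContours((l==i).astype(np.uint8),0,1)[0],key=cv2.contourArea)[:,0]
c,_=cv2.minEnclosingCircle(ray(k,cs[:,0],cs[:,1],.108)[:,:2].astype(np.float32)); print(i,st[i],c,w2d(p,c))
goto([*c,.15],p[2])
```

```text
disp [0.0014 0.1747] [0.5027 0.1679 0.2244] [ 1.3067 -0.3177  0.6809]
14 [ 349  239   50   50 1769] (0.4981330931186676, -0.14770452678203583) [-0.0224 -0.14  ]
at 13.3 [0.5014 0.1674 0.222 ] F [ 0.105   0.3966 -0.3232] turn [0.0006 0.0016 0.0007] tr [-0.0226  0.3143  0.0722]
```

View pics/b5.png

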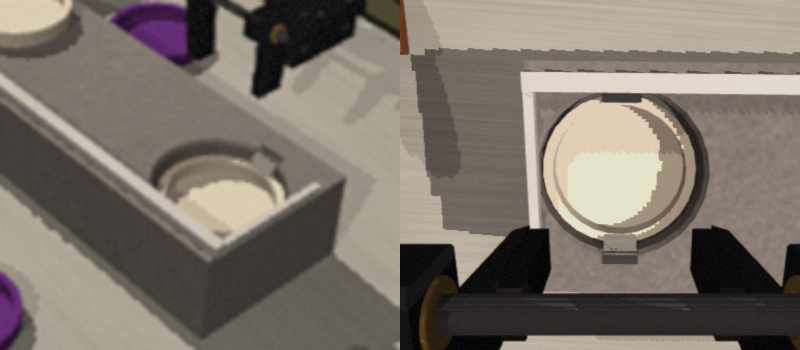

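Dish one sits in the well with both catch noses over its rim (right crop, catches at (620,97) and (620,248)). The second dish is at about (0.498, -0.148).

{"fn": "jog_arm", "kwargs": {"turn": [[0,0,0],[0,0,0],[0,0,0],[0,0,0],[0,0,0],[0,0,0],[0,0,0],[0,0,0],[0,0,0],[0,0,0],[0,0,0],[0,0,0],[0,0,0],[0,0,0],[0,0,0],[0,0,0]], "translation": [[-0.005,0.02,0],[-0.01,0.05,0],[-0.015,0.09,0],[-0.02,0.13,0],[-0.0225,0.17,0],[-0.0225,0.21,0],[-0.0225,0.25,0],[-0.0225,0.28,0],[-0.0225,0.3,0.02],[-0.0225,0.31,0.04],[-0.0225,0.314,0.06],[-0.0225,0.314,0.075],[-0.0225,0.314,0.085],[-0.0225,0.314,0.095],[-0.0225,0.314,0.105],[-0.0225,0.314,0.105]], "grip": [0.45,0.45,0.45,0.45,0.45,0.45,0.45,0.45,0.45,0.45,0.45,0.45,0.45,0.45,0.45,0.45]}}

```text
clock: 15.3
tool_pos: [0.4987, -0.1469, 0.1171]
eef_rot: [1.0, 0.031, -0.001, -0.0]
contact_force: [0.1, 0.7, 0.1]
opening: 0.547
finger_force: 0.0
```

Run:
```python
from h import *
p=np.load("p.npy"); s=r.get_state(); print("disp",w2d(p,s["tool_pos"]),s["tool_pos"],s["contact_force"],s["opening"])
goto([*d2w(p,-.0005,-.14),.118],p[2])
```

```text
disp [-0.0218 -0.1393] [ 0.4987 -0.1469  0.1171] [0.1075 0.7391 0.0501] 0.5471863614358891
at 15.3 [ 0.4987 -0.1469  0.1171] F [0.1075 0.7391 0.0501] turn [-0.0002  0.0011  0.0011] tr [ 0.0213  0.0007 -0.0009]
```

{"fn": "jog_arm", "kwargs": {"turn": [[0,0,0],[0,0,0],[0,0,0],[0,0,0],[0,0,0],[0,0,0],[0,0,0],[0,0,0],[0,0,0],[0,0,0],[0,0,0],[0,0,0],[0,0,0],[0,0,0],[0,0,0],[0,0,0],[0,0,0]], "translation": [[0,0,0],[0,0,0],[0,0,0],[0,0,0],[0,0,0],[0.004,0,0],[0.008,0,0],[0.012,0,0],[0.016,0,0],[0.02,0,0],[0.0235,0,0],[0.0235,-0.01,0],[0.0235,-0.02,0],[0.0235,-0.035,0],[0.0235,-0.05,0],[0.0235,-0.065,0],[0.0235,-0.065,0]], "grip": [0.3,0.2,0.1,0.0,0.0,0.0,0.0,0.0,0.0,0.0,0.0,0.0,0.0,0.0,0.0,0.0,0.0], "force": 4}}

```text
clock: 17.42
tool_pos: [0.5184, -0.0778, 0.1177]
eef_rot: [0.999, 0.033, -0.0, -0.001]
contact_force: [-0.5, 2.6, 3.4]
opening: 0.755
finger_force: 4.1
```

Run:
```python
from h import *
p=np.load("p.npy"); s=r.get_state(); print("disp",w2d(p,s["tool_pos"]),s["tool_pos"],s["contact_force"],s["moment"],s["opening"],s["finger_force"])
goto([*d2w(p,.002,.1),.118],p[2])
```

```text
disp [ 0.0021 -0.0715] [ 0.5184 -0.0778  0.1177] [-0.5246  2.6415  3.3571] [ 0.4543  0.0425 -0.0082] 0.755185970590592 4.060807703506271
at 17.425 [ 0.5184 -0.0778  0.1177] F [-0.5246  2.6415  3.3571] turn [-0.0021  0.0004  0.0044] tr [ 0.0007 -0.1715  0.    ]
```

{"fn": "jog_arm", "kwargs": {"turn": [[0,0,0],[0,0,0],[0,0,0],[0,0,0],[0,0,0],[0,0,0],[0,0,0],[0,0,0],[0,0,0],[0,0,0],[0,0,0],[0,0,0],[0,0,0],[0,0,0],[0,0,0],[0,0,0],[0,0,0],[0,0,0],[0,0,0],[0,0,0]], "translation": [[0,-0.01,0],[0,-0.025,0],[0,-0.04,0],[0,-0.055,0],[0,-0.07,0],[0,-0.085,0],[0,-0.1,0],[0,-0.115,0],[0,-0.13,0],[0,-0.145,0],[0,-0.16,0],[0,-0.175,0],[0,-0.19,0],[0,-0.2,0],[0,-0.21,0],[0,-0.22,0],[0,-0.23,0],[0,-0.238,0],[0,-0.245,0],[0,-0.245,0]], "grip": [0,0,0,0,0,0,0,0,0,0,0,0,0,0,0,0,0,0,0,0]}}

```text
clock: 19.92
tool_pos: [0.5031, 0.165, 0.1174]
eef_rot: [0.999, 0.032, -0.0, -0.0]
contact_force: [0.0, 0.3, -1.7]
opening: 0.759
finger_force: 3.8
```

Run:
```python
from h import *
p=np.load("p.npy"); s=r.get_state(); print("disp",w2d(p,s["tool_pos"]),s["tool_pos"],s["contact_force"],s["moment"],s["opening"],s["finger_force"])
im=cams.snapshot("scene"); im2=cams.snapshot("wrist")
cv2.imwrite("pics/b6.png",np.hstack([cv2.resize(im[200:340,280:440,::-1],(400,350)),cv2.resize(im2[100:450,120:520,::-1],(400,350))]))
goto([*d2w(p,.001,.177),.118],p[2])
```

```text
disp [0.0017 0.1718] [0.5031 0.165  0.1174] [ 0.0134  0.3206 -1.7312] [ 0.0464 -0.022  -0.0167] 0.7594857852523627 3.78835227224954
at 20.025 [0.5032 0.164  0.1175] F [ 0.2381  0.6778 -0.7105] turn [-0.0002  0.0004  0.001 ] tr [-0.0007 -0.0062 -0.0005]
```

View pics/b6.png

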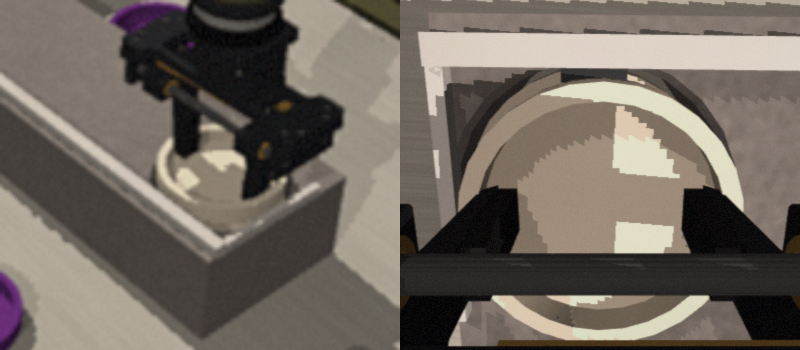

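The second dish is in the corner (wrist crop, centre about (602,210)), some 5 mm short of the end stop. I push it home, relax the fingers, and start pressing.

{"fn": "jog_arm", "kwargs": {"turn": [[0,0,0],[0,0,0],[0,0,0],[0,0,0],[0,0,0],[0,0,0],[0,0,0],[0,0,0],[0,0,0],[0,0,0],[0,0,0],[0,0,0],[0,0,0],[0,0,0]], "translation": [[0,-0.002,0],[0,-0.004,0],[0,-0.006,0],[0,-0.006,0],[0,-0.006,0],[0,-0.006,0],[0,-0.006,0],[-0.001,-0.005,0],[-0.001,-0.005,0.003],[-0.001,-0.005,0.006],[-0.001,-0.005,0.009],[-0.001,-0.005,0.012],[-0.001,-0.005,0.015],[-0.001,-0.005,0.015]], "grip": [0,0,0,0,0.35,0.35,0.35,0.35,0.35,0.35,0.35,0.35,0.35,0.35]}}

```text
clock: 21.78
tool_pos: [0.5016, 0.1685, 0.1023]
eef_rot: [1.0, 0.031, -0.001, 0.0]
contact_force: [-0.1, 0.9, -0.8]
opening: 0.649
finger_force: 0.0
```

Run:
```python
from h import *
p=np.load("p.npy"); s=r.get_state(); print("disp",w2d(p,s["tool_pos"]),s["tool_pos"],s["contact_force"],s["moment"],s["opening"],s["finger_force"])
goto([*d2w(p,0,.1755),.079],p[2])
```

```text
disp [0.0004 0.1754] [0.5016 0.1685 0.1023] [-0.1143  0.8697 -0.7688] [-0.0579  0.0139 -0.0117] 0.6489114296297862 0.0
at 21.775 [0.5016 0.1685 0.1023] F [-0.1143  0.8697 -0.7688] turn [0.0003 0.0012 0.0007] tr [-0.0004 -0.0001  0.0233]
```

Run:
```python
from h import *
im=cams.snapshot("scene"); im2=cams.snapshot("wrist")
cv2.imwrite("pics/b7.png",np.hstack([cv2.resize(im[220:320,310:430,::-1],(400,333)),cv2.resize(im2[100:450,120:520,::-1],(400,333))]))
s=r.get_state(); print(s["contact_force"],s["tool_pos"])
```

```text
[-1.1331 -0.135   0.5595] [0.5016 0.1685 0.1024]
```

View pics/b7.png

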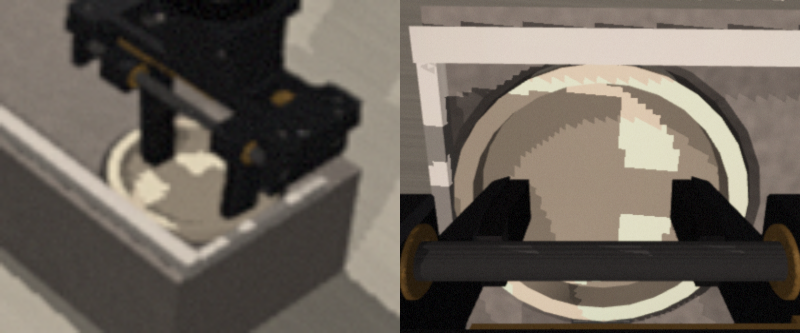

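The dish lies centred inside the well's mouth (wrist crop, about (605,195)), level with both fingertips on its floor. I keep pressing.

{"fn": "jog_arm", "kwargs": {"turn": [[0,0,0],[0,0,0],[0,0,0],[0,0,0],[0,0,0],[0,0,0],[0,0,0]], "translation": [[0,0,0.004],[0,0,0.008],[0,0,0.012],[0,0,0.016],[0,0,0.02],[0,0,0.023],[0,0,0.023]], "grip": [0.35,0.35,0.35,0.35,0.35,0.35,0.35]}}

```text
clock: 22.75
tool_pos: [0.5021, 0.1686, 0.0795]
eef_rot: [1.0, 0.031, -0.0, 0.0]
contact_force: [-0.3, 1.1, 5.6]
opening: 0.651
finger_force: 2.8
```

Run:
```python
from h import *
p=np.load("p.npy"); s=r.get_state(); print("disp",w2d(p,s["tool_pos"]),s["tool_pos"],s["contact_force"],s["moment"],s["opening"],s["finger_force"])
```

```text
disp [0.0008 0.1754] [0.5021 0.1686 0.0795] [-0.3282  1.0809  5.6351] [ 0.0123  0.218  -0.0196] 0.6513416962042723 2.76360057031674
```

{"fn": "jog_arm", "kwargs": {"turn": [[0,0,0],[0,0,0],[0,0,0],[0,0,0],[0,0,0]], "translation": [[0,0,0.001],[0,0,0.002],[0,0,0.003],[0,0,0.0035],[0,0,0.0035]], "grip": [0.35,0.35,0.35,0.35,0.35]}}

```text
clock: 23.38
tool_pos: [0.502, 0.1686, 0.0763]
eef_rot: [1.0, 0.031, 0.0, 0.0]
contact_force: [-1.3, -0.2, 4.8]
opening: 0.651
finger_force: 3.0
```

{"fn": "jog_arm", "kwargs": {"turn": [[0,0,0],[0,0,0],[0,0,0],[0,0,0]], "translation": [[0,0,0.0007],[0,0,0.0014],[0,0,0.002],[0,0,0.002]], "grip": [0.35,0.35,0.35,0.35]}}

```text
clock: 23.88
tool_pos: [0.502, 0.1686, 0.0745]
eef_rot: [1.0, 0.031, 0.0, 0.0]
contact_force: [-1.7, -0.3, 7.6]
opening: 0.646
finger_force: 4.4
```

{"fn": "jog_arm", "kwargs": {"turn": [[0,0,0],[0,0,0],[0,0,0],[0,0,0]], "translation": [[0,0,0.0005],[0,0,0.001],[0,0,0.0015],[0,0,0.0015]], "grip": [0.35,0.35,0.35,0.35]}}

```text
clock: 24.38
tool_pos: [0.5021, 0.1686, 0.0733]
eef_rot: [1.0, 0.031, 0.0, -0.0]
contact_force: [-1.5, -0.8, 11.4]
opening: 0.65
finger_force: 5.8
```

{"fn": "jog_arm", "kwargs": {"turn": [[0,0,0],[0,0,0],[0,0,0],[0,0,0]], "translation": [[0,0,0.0007],[0,0,0.0014],[0,0,0.002],[0,0,0.002]], "grip": [0.35,0.35,0.35,0.35]}}

```text
clock: 24.88
tool_pos: [0.5021, 0.1686, 0.0717]
eef_rot: [1.0, 0.031, 0.0, -0.0]
contact_force: [-2.0, -1.4, 15.6]
opening: 0.648
finger_force: 7.8
```

{"fn": "jog_arm", "kwargs": {"turn": [[0,0,0],[0,0,0],[0,0,0],[0,0,0],[0,0,0],[0,0,0],[0,0,0],[0,0,0],[0,0,0],[0,0,0]], "translation": [[0,0,-0.005],[0,0,-0.01],[0,0,-0.018],[0,0,-0.027],[0,0,-0.04],[0,0,-0.07],[0,0,-0.1],[0,0,-0.13],[0,0,-0.15],[0,0,-0.15]], "grip": [0.35,0.35,0.35,0.35,0.35,0.35,0.35,0.35,0.35,0.35]}}

```text
clock: 26.12
tool_pos: [0.5029, 0.1689, 0.2224]
eef_rot: [1.0, 0.031, 0.002, -0.001]
contact_force: [-0.6, 0.2, -0.2]
opening: 0.65
finger_force: 0.0
```

Run:
```python
from h import *
p=np.load("p.npy"); s=r.get_state(); print("disp",w2d(p,s["tool_pos"]),s["tool_pos"],s["contact_force"])
im=cams.snapshot("scene"); im2=cams.snapshot("wrist")
cv2.imwrite("pics/b8.png",np.hstack([cv2.resize(im[200:340,280:440,::-1],(400,350)),cv2.resize(im2[60:410,100:500,::-1],(400,350))]))
```

```text
disp [0.0017 0.1757] [0.5029 0.1689 0.2224] [-0.6043  0.2111 -0.1689]
```

View pics/b8.png

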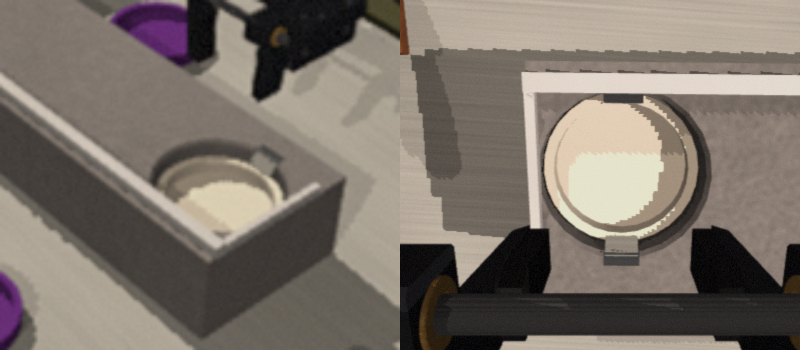

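The second dish now lies in the well with both catch noses over its rim ((620,97) and (620,250)). It looks the same as after the first press, and the deck is clear. I'm handing in.

```bash
python3 -c "
from plant import r
print(r.finish_job())"
```

```text
the job is handed in; nothing more can be done
None
```

Both dishes are stacked in the well, one after the other, and the last picture shows both catches over the top rim; the hardest press read about 16 N, I handed in at about 26 s, and I got no verdict back.

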